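Hook in the rail groove, pail on the hook

TASK

Take the S-hook out of its wooden block and hang it over the small steel rail so that it sits right down in the narrow groove of the sleeve, where the lathe's shaking cannot walk it along, and let go of it. Then hang the pail of lathe centres by its wire bail in the hook's lower curl and leave it hanging still. Work gently: feel for the groove rather than forcing the hook down or sideways, keep the pail upright, and leave the other things on the bench alone.

Things in the scene. Friction and masses are not known exactly. Their poses are not given: they have to be found in the camera images.
- rail: Fixed steel rail stand. Origin on the bench under the rail's middle; y along the rail, x across it, away from the robot (yaw up to 0.2 rad), z up. Bar 10 mm thick, axis 270 mm over the bench, two posts 210 mm apart (14 mm thick, 282 high, feet 56 mm across). Rigid: pressing a held hook 1 mm too far costs many newtons; the hook must never bear on it with over 30 N, in any direction.
- rail_mid (a point): Middle of the rail's axis. The bar carries a fixed round sleeve, 140 mm long, 22 mm in diameter, with one darker ring groove at its middle (9 mm wide, floor 14 mm in diameter, so 4 mm deep). The groove lies up to 22 mm to either side of this point; its place is NOT reported: look, or feel by sliding the hook along the sleeve with a light press (it drops 4 mm there).
- hook: Steel S-hook of 6 mm wire, 120 g, 169 mm tall, with a wooden finger tab on top, flat in its x-z plane; origin at the centre of the upper curl, z up. Both curls: inner radius 15.5 mm. Upper curl ends behind in a tip (x 18, z 5), in front at (-19, -4), where the straight shank slants to (19, -80). Hung on the sleeve's full diameter its origin is 4.5 mm below the rail's axis, in the groove 8.5 mm below.
- hook_mouth (a point): At x = +45, z = -13 mm from the hook's origin, outside the upper curl's mouth. The rail enters there: hook's x along the rail's x, come from the robot's side with the origin 13 mm above the rail's axis, move on in +x until the origin is 4 mm short of it, then centre and lower. The curl has 4 to 5 mm to spare around the sleeve. When hung, the hook can swing and turn a little.
- hook_tab (a point): Point to grip, 46 mm over the hook's origin: the wooden tab, 12 mm thick along the hook's y, 24 mm along x, from 20 to 62 mm over the origin. Keep fingertips over 25 mm above the origin, for the sleeve is below.
- hook_bowl (a point): Where the axis of a 6 mm wire lies when it rests at the bottom of the lower curl, 100.5 mm below the hook's origin. The lower curl opens upward; its tip is in front (towards the robot when hung right) at x = -19 and 22.5 mm over this point (wire axis, wire radius 3 mm).
- block: Fixed wooden block 90 x 70 x 60 mm, origin at its underside's centre. The hook starts standing in its slot (45.6 mm along the block's x, 7.5 mm along y, floor 12 mm over the bench), a little loose, with its axes along the block's; lift it straight up by over 55 mm. It lies to the left or the right of the rail, the pail on the other side.
- pail: Steel pail, 76 mm across the rim, 60 mm high, 0.2 to 0.4 kg with two lathe centres fixed in it; origin at the centre of its underside. A rigid upright bail of 6 mm wire, in a plane parallel to the pail's y, rises to an axis height of 122 mm, straight for 44 mm along y at the top, legs 76 mm apart. It starts on the bench, the grip roughly towards the robot (-x).
- pail_bail (a point): Middle of the bail's top wire, on its axis: x = -5, z = 122 mm in the pail's frame. The pail hangs upright from here. Bring it in over the lower curl's tip from the front, then lower it into the curl.
- pail_grip (a point): Point to grip on the pail, x = -98, z = 60 mm in its frame: an upright wooden block 14 mm thick along the pail's y, 22 mm along x, from z = 34 to 78 mm, on a thin arm. Held so, with the pail's x along the rail's x, the hand stays in front of rail and hook.
- bowl: shallow turned wooden bowl, 110 mm across, 45 high; bystander
- mallet: wooden joiner's mallet lying down, 64 mm thick head; bystander
- sander: cork sanding block 100 x 60 x 30; bystander
- caliper: dark steel calipers lying flat, 160 mm long; bystander
- key: T-shaped steel chuck key lying flat, 75 mm long; bystander
- wax: amber glass jar with steel lid, 50 mm high; bystander
- blank: upright round wooden blank, 60 mm across, 70 high; bystander
Things that resemble listed ones, but are neither listed nor needed, are in the scene too. Leave any turquoise look-alike of the hook alone.

How it is judged:
On the way, in this order (a step that is already met when the one before it is completed fails the run):
1. the hook hangs in the sleeve's groove, let go (z of hook in the frame of rail_mid between -0.0115 and -0.0066 m and x of hook in the frame of rail_mid between -0.012 and 0.012 m and y of hook in the frame of rail_mid between -0.03 and 0.03 m and contact force between hook and rail above 0.3 N and contact force between each of the fingers, pail and hook below 0.05 N), for 0.3 s.
2. the pail hangs from the hook's lower curl (distance between pail_bail and hook_bowl below 0.012 m and contact force between pail and hook above 0.5 N and height (world z) of pail above 0.02 m and angle between pail's own z axis and vertical below 0.25 rad), for 0.2 s.
At the end, for the whole second after the job is handed in: Hook let go and bearing in the groove (origin 6.6 to 11.5 mm below the rail axis, within 12 mm across, 30 mm along of its middle); bail on the hook within 12 mm of the lower curl's bottom; pail let go, over 20 mm above the bench, tilt under 0.25 rad, slower than 0.06 m/s and 0.8 rad/s (all of step 2 and z of hook in the frame of rail_mid between -0.0115 and -0.0066 m and x of hook in the frame of rail_mid between -0.012 and 0.012 m and y of hook in the frame of rail_mid between -0.03 and 0.03 m and contact force between hook and rail above 0.3 N and contact force between the fingers and hook below 0.05 N and contact force between the fingers and pail below 0.05 N and linear speed of pail below 0.06 m/s and angular speed of pail below 0.8 rad/s); the robot touches nothing.
It fails at once if the hook pressed on the rail or sleeve with more than 30 N (contact force between hook and rail above 30 N).
It fails at once if the pail pressed on the hook with more than 20 N (contact force between pail and hook above 20 N).
It fails at once if the pail tipped by more than 0.6 rad (angle between pail's own z axis and vertical above 0.6 rad).
It fails at once if a bystander moved by more than 25 mm (distance of any of bowl, mallet, sander, caliper, key, wax, blank from where it was at the start of the episode above 0.025 m).
It also fails if it takes over 72 s, if anything falls off the work surface, if the arm or the gripper's body presses on something with over 40 N, if the wrist force passes 120 N, or if a joint passes its speed limit or range.

ROBOT

A 7-joint arm with a two-finger parallel gripper is mounted at the origin on the work surface. World frame = base frame: x ahead of the robot, y to its left, z up, the work surface at z = 0. Lengths are in m, angles in rad, forces in N, time in s.
With the tool pointing down it reaches from about 0.425 to 1.025 m from the base axis. Payload 9.4 kg.
Tool frame: the origin (TCP) lies at the very end of the fingers, on their centre line; the grasp point (between the pads) lies 19 mm behind it (arm.hold_point_z is the distance from the TCP to the grasp point, in m); y points along the fingers, z is the direction in which the jaws open and shut, and the axes are right-handed (so a half turn about y gives the same grasp; the last joint's range is limited). The gripper opens to 93 mm and grips with 3 to 60 N. Pads are 15 mm wide; open, the fingers measure 128 mm over their backs; the gripper's body (75 mm by 188 mm) begins 65 mm behind the grasp point.
Start: joints at [-1.288, 0.599, -0.003, 1.599, 0.002, 0.943, -0.08], TCP at [0.255, 0.679, 0.219] pointing down, gripper open.
Joint ranges: [-2.57, 2.57], [-0.35, 1.97], [-1.29, 1.29], [0.11, 2.56], [-1.05, 4.19], [0.11, 1.86], [-2.63, 2.63]. Speed limits (rad/s): [2.22, 2.22, 3.01, 3.01, 3.14, 3.14, 3.14].

INTERFACE

Orientations are given as a rotation vector (axis times angle).
In Python, from workcell import arm, fingers, read_camera, camera_params gives the robot as it stands. Calls block until the motion is done:
- arm.move_ptp(position, orientation): joint-space move of the TCP to a pose.
- arm.line_to(position, feed=0.15, frame=None, threshold=None): straight line of the TCP; frame=None keeps the orientation; feed is the mean speed in m/s. With threshold (N) it stops when the force on the tool has changed by that much, and returns True; else False.
- arm.movej(angles): joint-space move.
- fingers.release() and fingers.clamp(force=None): open the fingers fully, or close them until they stop; force is the grip in N (None keeps the last).
- arm.wait(seconds).
- arm.inverse_kinematics(position, orientation): joint angles nearest the present ones, or None.
- arm.observe(): the state.
- read_camera(name): name is "scene" or "top"; returns (picture, depth): 480x640x3 uint8, blue, green, red; 480x640 float32, m along the optical axis (not along the pixel's ray), 0 where there is no reading.
- camera_params(name): a dict with "mtx" (3x3 intrinsics, pixels), "world_from_camera" (4x4, takes a point from camera to world coordinates). Camera axes: x right, y down, z forward; pixel columns grow to the right and rows downward; lengths in m; the calibration is good to about 2 mm. A picture is of the moment at which its call begins. camera_params takes no time and is no camera call.
A pose or a line that the arm cannot do raises arm.MotionError and nothing moves.
- arm.hand_in(): hands the job in, once; it reports no verdict.
The state is a dict: "time_s": time; "joint_pos": joint angles; "qvel": joint speeds; "effort": joint torques, N m; "tool_pos": TCP position; "tool_rot": TCP orientation; "contact_force": force on the tool from outside, world axes, zero at the start; "ft_torque": the same for the moment, N m; "finger_gap": finger opening in m.
Only numpy, scipy, OpenCV 4.12 (cv2) and the standard library are available. Lean on these libraries where they do the work, as an engineer would, in place of code of your own. Each camera call takes 0.05 s, during which the arm holds its last target.

## Working session

There is one attempt and no reset: what is moved stays moved. The work goes in short steps, each a Python script; the robot and the scene stay as the last script left them, time stands still between calls to the robot, and variables do not carry over. Pictures are saved under pics/ and viewed, and the job is handed in when it is done.

```bash
ls; mkdir -p pics; python3 - <<'E'
from workcell import arm, fingers, read_camera, camera_params
import cv2, numpy as np
for n in ("scene","top"):
    p,d=read_camera(n); cv2.imwrite(f"pics/{n}0.png",p); np.save(f"pics/{n}0.npy",d)
    c=camera_params(n); print(n,np.round(c["mtx"],1).tolist(),np.round(c["world_from_camera"],4).tolist())
    print((d>0).mean(), d[d>0].min(), d.max())
print(arm.observe(), arm.hold_point_z)
E
```

```text
pics
scene [[467.4, 0.0, 317.7], [0.0, 467.4, 246.3], [0.0, 0.0, 1.0]] [[-0.0608, 0.7334, -0.6771, 1.2108], [0.998, 0.0344, -0.0524, 0.0523], [-0.0152, -0.6789, -0.734, 0.9444], [0.0, 0.0, 0.0, 1.0]]
0.9959375 0.8332389 3.5806367
top [[465.0, 0.0, 321.4], [0.0, 465.0, 239.9], [0.0, 0.0, 1.0]] [[-0.0039, -0.9805, 0.1964, 0.3052], [-0.9995, 0.0101, 0.0305, -0.0017], [-0.0319, -0.1961, -0.9801, 1.2283], [0.0, 0.0, 0.0, 1.0]]
0.9961328125 0.4197544 2.2156878
{'time_s': 0.1, 'joint_pos': array([-1.28773474,  0.60003823, -0.00254558,  1.60004467,  0.00179982,
        0.94291176, -0.07980095]), 'qvel': array([ 0.00223181, -0.00159667, -0.00108029, -0.00110407, -0.00159287,
       -0.00142071, -0.00121504]), 'effort': array([ 4.76090179e-03, -7.66559100e+01,  1.50200922e+00, -2.52933669e+01,
       -5.23146882e-02,  1.36468341e-02,  1.30289454e-04]), 'tool_pos': array([0.2550945 , 0.67817046, 0.21785314]), 'tool_rot': array([-1.5537053 ,  0.28238454, -0.28219161]), 'contact_force': array([-0.33764789,  0.73689606, -0.06441686]), 'ft_torque': array([-0.00248822, -0.01355727, -0.02050709]), 'finger_gap': 0.09292448321876327} 0.0188
```

View pics/scene0.png

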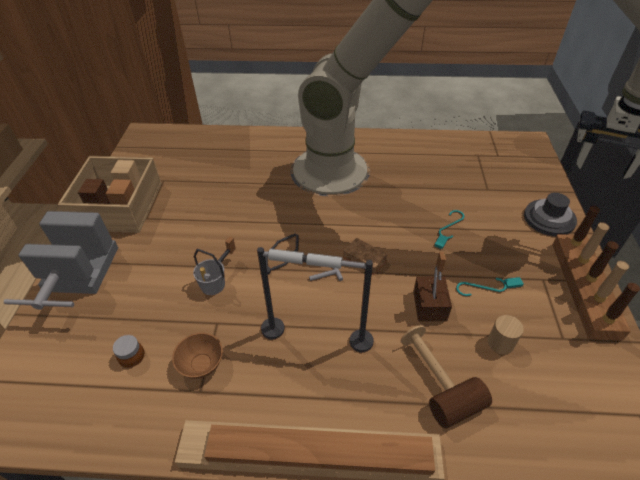

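View pics/top0.png

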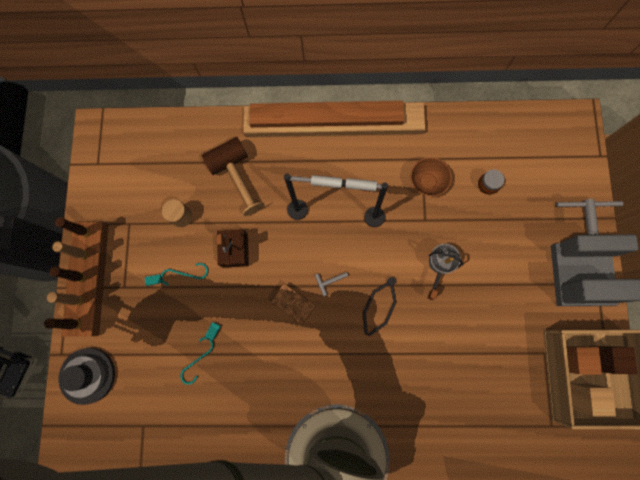

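The scene view shows the rail (sleeve from about (268,255) to (368,265)), the block and hook at (433,290), and the pail at (210,275) with its grip at (229,247). In the top view the groove is at about (344,184), the block at (233,248) and the pail at (446,260). I'll zoom in next.

```bash
python3 - <<'E'
import cv2, numpy as np
s=cv2.imread("pics/scene0.png");t=cv2.imread("pics/top0.png")
def crop(im,x,y,w,h,k): return cv2.resize(im[y:y+h,x:x+w],None,fx=k,fy=k,interpolation=cv2.INTER_CUBIC)
a=crop(s,255,240,130,50,6);b=crop(t,270,160,130,50,6)
cv2.imwrite("pics/c_rail.png",np.vstack([a,b]))
a=crop(s,400,240,65,90,6);b=crop(t,205,220,65,60,6); b=cv2.copyMakeBorder(b,0,180,0,0,0); cv2.imwrite("pics/c_block.png",np.hstack([a,b]))
a=crop(s,185,230,65,80,6);b=crop(t,415,230,65,80,6);cv2.imwrite("pics/c_pail.png",np.hstack([a,b]))
E
```

```text
(no output)
```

View pics/c_rail.png

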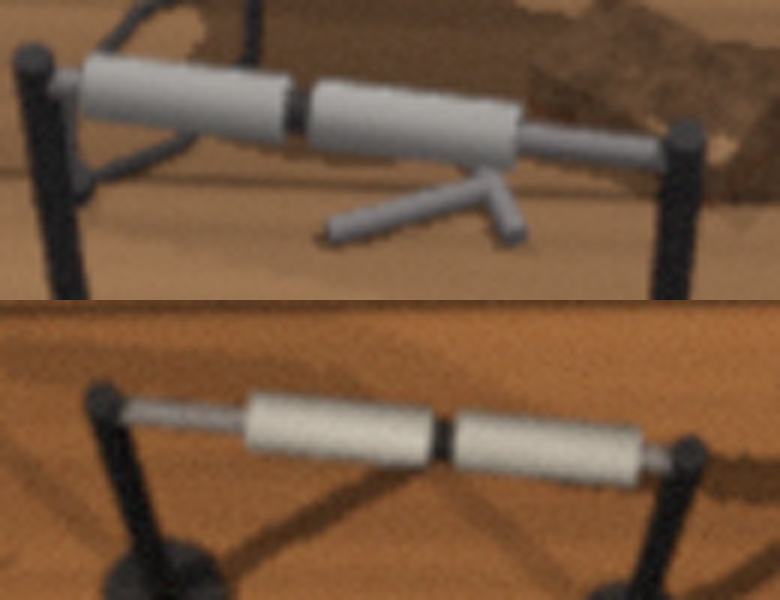

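View pics/c_block.png

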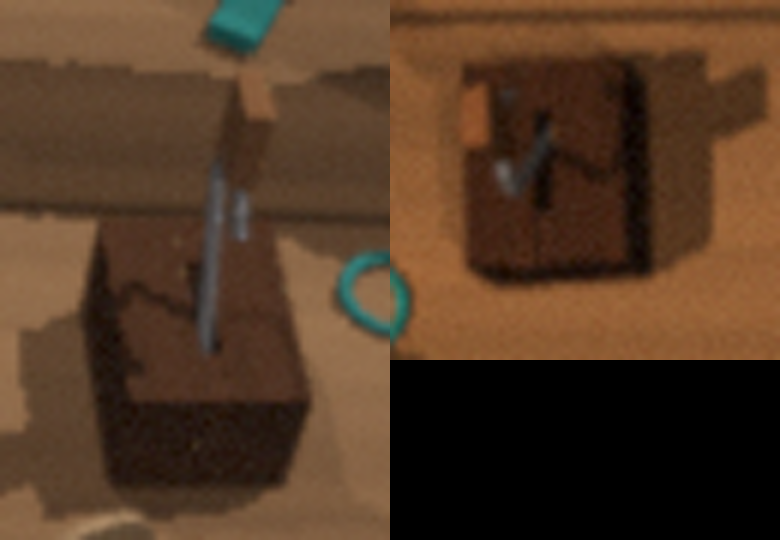

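View pics/c_pail.png

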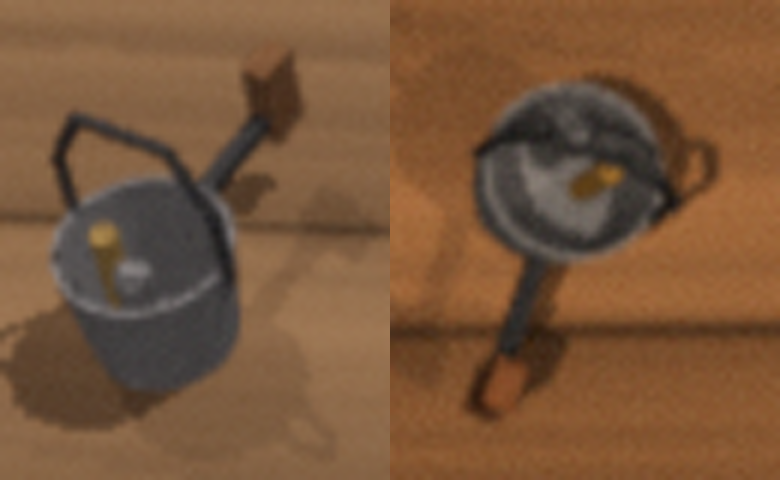

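```bash
cat > H.py <<'E'
import cv2, numpy as np
from workcell import arm, fingers, read_camera, camera_params
C={n:camera_params(n) for n in ("scene","top")}
def ray(n,u,v):
    K=C[n]["mtx"];T=np.array(C[n]["world_from_camera"])
    d=T[:3,:3]@np.linalg.solve(K,[u,v,1.]); return T[:3,3],d
def onz(n,u,v,z):
    o,d=ray(n,u,v); return o+d*(z-o[2])/d[2]
def cloud(n,D):
    K=C[n]["mtx"];T=np.array(C[n]["world_from_camera"])
    v,u=np.mgrid[:480,:640]
    P=np.stack([(u-K[0,2])/K[0,0]*D,(v-K[1,2])/K[1,1]*D,D],-1)
    return P@T[:3,:3].T+T[:3,3]
def tri(p,q):
    """scene pixel p, top pixel q -> point, gap"""
    o1,d1=ray("scene",*p);o2,d2=ray("top",*q)
    s=np.linalg.lstsq(np.c_[d1,-d2],o2-o1,rcond=None)[0]
    a=o1+s[0]*d1;b=o2+s[1]*d2
    return (a+b)/2,np.linalg.norm(a-b)
E
cat > m1.py <<'E'
from H import *
I={n:cv2.imread(f"pics/{n}0.png") for n in ("scene","top")}
D={n:np.load(f"pics/{n}0.npy") for n in ("scene","top")}
PC={n:cloud(n,D[n]) for n in D}
for n,roi in (("scene",(262,244,84,28)),("top",(306,170,82,26))):
    x,y,w,h=roi
    g=cv2.cvtColor(I[n],cv2.COLOR_BGR2HSV)[y:y+h,x:x+w]
    m=((g[...,1]<70)&(g[...,2]>110)).astype(np.uint8)
    k,lab,st,ce=cv2.connectedComponentsWithStats(m)
    big=[i for i in range(1,k) if st[i,4]>60]
    big.sort(key=lambda i:ce[i][0])
    print(n,[(st[i].tolist(),ce[i]+[x,y]) for i in big])
    v,u=np.nonzero(np.isin(lab,big)); pts=np.c_[u+x,v+y].astype(np.float32)
    vx,vy,x0,y0=cv2.fitLine(pts,cv2.DIST_L2,0,.01,.01).ravel()
    t=(pts-[x0,y0])@[vx,vy]
    if vx<0: t=-t;vx,vy=-vx,-vy
    ts=[((np.c_[u,v]+[x,y]-[x0,y0])@[vx,vy])[lab[v,u]==i] for i in big[:2]]
    # per-part extents (median of row extremes via percentiles)
    e=[np.percentile(a,[1,99])+[-.5,.5] for a in ts]
    for nm,tt in (("endL",e[0][0]),("groove",(e[0][1]+e[1][0])/2),("endR",e[1][1])):
        px=np.array([x0+vx*tt,y0+vy*tt]); print(" ",nm,px.round(2),onz(n,*px,.27).round(4))
    q=PC[n][y:y+h,x:x+w][np.isin(lab,big)]; q=q[q[:,2]>.2]
    print("  cloud mean",q.mean(0).round(4), "z pct",np.percentile(q[:,2],[5,50,95]).round(4))
E
python3 m1.py
```

```text
scene [([3, 5, 39, 12, 289], array([285.01384083, 253.96539792])), ([45, 9, 39, 13, 300], array([324.75, 258.64]))]
  endL [265.34 251.51] [ 0.6074 -0.0969  0.27  ]
  groove [304.42 256.24] [ 0.6161 -0.0197  0.27  ]
  endR [344.62 261.12] [0.6248 0.0579 0.27  ]
  cloud mean [ 0.6262 -0.0169  0.2802] z pct [0.2751 0.2792 0.2819]
top [([0, 6, 36, 11, 301], array([324.6910299 , 180.89700997])), ([40, 9, 35, 12, 294], array([361.62244898, 184.36054422]))]
  endL [305.67 179.12] [0.6315 0.0616 0.27  ]
  groove [343.44 182.65] [ 0.6224 -0.0198  0.27  ]
  endR [379.41 186.02] [ 0.6137 -0.0968  0.27  ]
  cloud mean [ 0.619  -0.0182  0.2806] z pct [0.2726 0.2795 0.2834]
```

```bash
cat > m2.py <<'E'
from H import *
I={n:cv2.imread(f"pics/{n}0.png") for n in ("scene","top")}
D={n:np.load(f"pics/{n}0.npy") for n in ("scene","top")}
PC={n:cloud(n,D[n]) for n in D}
print("tri groove",tri((304.42,256.24),(343.44,182.65)))
# rail parts by depth: everything above z .255 near the rail
for n in PC:
    P=PC[n]; m=(P[...,2]>.262)&(P[...,2]<.295)&(abs(P[...,0]-.62)<.06)&(abs(P[...,1])<.16)
    m=m.astype(np.uint8);k,lab,st,ce=cv2.connectedComponentsWithStats(m)
    for i in range(1,k):
        if st[i,4]<40: continue
        q=P[lab==i]; v,u=np.nonzero(lab==i); pts=np.c_[u,v].astype(np.float32)
        vx,vy,x0,y0=cv2.fitLine(pts,cv2.DIST_HUBER,0,.01,.01).ravel()
        print(n,st[i],"y range",np.percentile(q[:,1],[0,1,99,100]).round(4),"z",np.percentile(q[:,2],[50,99]).round(4))
        A=np.polyfit(q[:,1],q[:,0],1); print("   x=a*y+b",A, "yaw~",-A[0])
# image column profile across sleeve: silhouette by saturation
for n,us in (("scene",(275,285,295,315,325,335)),("top",(315,325,335,350,360,370))):
    h=cv2.cvtColor(I[n],cv2.COLOR_BGR2HSV)
    for u in us:
        v0=256 if n=="scene" else 183
        print(n,u,h[v0-14:v0+14,u,1].tolist())
E
python3 m2.py
```

```text
tri groove (array([ 0.62063297, -0.01946893,  0.27515886]), np.float64(0.0005722771190247414))
scene [ 257  247  116   25 1112] y range [-0.1123 -0.1093  0.1072  0.1095] z [0.2764 0.2831]
   x=a*y+b [0.10317675 0.62860704] yaw~ -0.1031767539275107
top [284 173 104  18 861] y range [-0.1118 -0.1096  0.105   0.1077] z [0.2789 0.2853]
   x=a*y+b [0.11172361 0.62264451] yaw~ -0.11172360730221836
scene 275 [110, 94, 41, 21, 73, 106, 104, 49, 13, 12, 11, 10, 12, 12, 13, 19, 11, 18, 71, 121, 128, 129, 119, 117, 80, 24, 33, 119]
scene 285 [123, 121, 120, 125, 123, 126, 126, 117, 60, 13, 12, 12, 13, 12, 13, 12, 11, 13, 9, 16, 22, 17, 42, 114, 120, 126, 126, 123]
scene 295 [109, 111, 109, 101, 97, 108, 104, 74, 22, 17, 10, 12, 12, 13, 12, 14, 12, 13, 12, 14, 33, 81, 125, 123, 123, 124, 129, 124]
scene 315 [137, 126, 132, 120, 127, 123, 135, 133, 132, 133, 117, 81, 30, 14, 11, 11, 12, 12, 12, 11, 10, 14, 18, 46, 108, 131, 125, 124]
scene 325 [135, 124, 137, 125, 118, 125, 127, 139, 130, 132, 133, 117, 99, 34, 11, 11, 11, 11, 14, 13, 12, 12, 11, 15, 61, 115, 120, 120]
scene 335 [126, 123, 127, 1
[... 237 characters left out ...]
1, 167]
top 325 [165, 162, 165, 168, 166, 166, 149, 81, 43, 34, 33, 32, 30, 30, 36, 29, 47, 89, 156, 164, 162, 168, 160, 166, 157, 163, 163, 169]
top 335 [163, 164, 167, 163, 164, 167, 161, 150, 93, 37, 32, 34, 33, 29, 30, 35, 37, 39, 65, 127, 170, 163, 168, 166, 163, 164, 162, 165]
top 350 [161, 165, 166, 163, 169, 155, 160, 171, 157, 107, 50, 37, 31, 35, 31, 35, 33, 35, 38, 80, 140, 164, 168, 165, 169, 164, 162, 161]
top 360 [164, 164, 160, 158, 163, 160, 160, 165, 166, 153, 105, 45, 36, 32, 32, 36, 32, 36, 33, 43, 75, 150, 158, 164, 163, 158, 163, 164]
top 370 [165, 157, 164, 163, 162, 161, 157, 158, 159, 162, 153, 110, 52, 40, 38, 33, 32, 35, 34, 36, 32, 75, 149, 159, 160, 161, 162, 160]
```

```bash
cat > m3.py <<'E'
from H import *
I={n:cv2.imread(f"pics/{n}0.png") for n in ("scene","top")}
D={n:np.load(f"pics/{n}0.npy") for n in ("scene","top")}
PC={n:cloud(n,D[n]) for n in D}
print("tri groove",tri((304.42,257.6),(343.44,182.65)))
def comps(n,m,mn=15):
    k,lab,st,ce=cv2.connectedComponentsWithStats(m.astype(np.uint8))
    return [(i,lab==i,ce[i],st[i]) for i in range(1,k) if st[i,4]>=mn]
for n in PC:
    P=PC[n]
    nearb=(abs(P[...,0]-.47)<.12)&(abs(P[...,1]-.22)<.1)
    for nm,lo,hi in (("tab",.15,.25),("tabtop",.174,.25),("hook",.075,.15),("blocktop",.05,.068)):
        for i,m,c,s in comps(n,nearb&(P[...,2]>lo)&(P[...,2]<hi)):
            q=P[m]; v,u=np.nonzero(m)
            r=cv2.minAreaRect(q[:,:2].astype(np.float32)*1000)
            print(n,nm,"n",s[4],"px",c.round(1),"mean",q.mean(0).round(4),"max z",q[:,2].max().round(4),"rect",np.round(r[0],1),np.round(r[1],1),round(r[2],1))
    nearp=(abs(P[...,0]-.45)<.15)&(abs(P[...,1]+.25)<.12)
    for nm,lo,hi in (("bail",.085,.15),("rim",.05,.075),("all",.02,.15)):
        for i,m,c,s in comps(n,nearp&(P[...,2]>lo)&(P[...,2]<hi)):
            q=P[m]; r=cv2.minAreaRect(q[:,:2].astype(np.float32)*1000)
            print(n,nm,"n",s[4],"px",c.round(1),"mean",q.mean(0).round(4),"max z",q[:,2].max().round(4),"rect",np.round(r[0],1),np.round(r[1],1),round(r[2],1))
E
python3 m3.py
```

```text
tri groove (array([ 0.62157992, -0.01950973,  0.2722939 ]), np.float64(0.0005990127574006927))
scene tab n 124 px [440.9 260. ] mean [0.5254 0.2683 0.1708] max z 0.1835 rect [522.5 269.2] [13.7 25.2] 89.5
scene tabtop n 59 px [441.8 256.5] mean [0.5231 0.2691 0.1798] max z 0.1835 rect [522.4 269.5] [24.6 13.1] 1.1
scene hook n 101 px [436.8 274.8] mean [0.5235 0.2689 0.1172] max z 0.1498 rect [522.9 268.3] [41.7 10.8] 9.1
scene blocktop n 941 px [433.  293.5] mean [0.532  0.2688 0.0594] max z 0.0669 rect [526.5 270. ] [93.1 70.6] 3.2
scene bail n 105 px [207.2 256. ] mean [ 0.4876 -0.269   0.1126] max z 0.1264 rect [ 485.1 -275.2] [81.5  7.6] 69.1
scene rim n 407 px [211.9 266.1] mean [ 0.472  -0.2705  0.0582] max z 0.0749 rect [ 457.4 -273. ] [ 78.2 141.3] 86.4
scene all n 999 px [211.8 267.7] mean [ 0.4755 -0.2706  0.0554] max z 0.1264 rect [ 457.2 -272.8] [ 78.8 141.7] 86.6
top tab n 88 px [220.4 239.8] mean [0.519  0.2664 0.1744] max z 0.1874 rect [520.  267.7] [11.  23.5] 89.3
top tabtop n 57 px [219.2 238.9] mean [0.5198 0.2677 0.1811] max z 0.1874 rect [520.  267.9] [10.5 23.5
[... 422 characters left out ...]
3.4 -283.5] [70.5 26.4] 73.8
top rim n 22 px [445.3 250.3] mean [ 0.5088 -0.2784  0.0618] max z 0.066 rect [ 508.9 -278.6] [15.3  9.1] 58.6
top rim n 95 px [435.5 272.4] mean [ 0.4537 -0.2521  0.0565] max z 0.0749 rect [ 458.6 -256.6] [85.3 31.4] 5.4
top rim n 17 px [450.3 258.6] mean [ 0.4876 -0.2898  0.0616] max z 0.0704 rect [ 487.4 -290.7] [10.2  6. ] 74.1
top rim n 39 px [454.7 267.2] mean [ 0.4661 -0.3001  0.0595] max z 0.072 rect [ 464.7 -297.7] [12.1 45.8] 42.9
top rim n 21 px [430.7 295.3] mean [ 0.3957 -0.2356  0.0645] max z 0.0745 rect [ 396.8 -235.2] [21.6 11.2] 18.1
top all n 638 px [443.8 263.9] mean [ 0.4744 -0.2727  0.0622] max z 0.1295 rect [ 455.9 -273.4] [ 77.8 140.5] 86.7
```

```bash
cat > m4.py <<'E'
from H import *
I={n:cv2.imread(f"pics/{n}0.png") for n in ("scene","top")}
D={n:np.load(f"pics/{n}0.npy") for n in ("scene","top")}
PC={n:cloud(n,D[n]) for n in D}
for n in PC:
    P=PC[n]
    m=(abs(P[...,0]-.395)<.035)&(abs(P[...,1]+.235)<.035)&(P[...,2]>.028)
    q=P[m]; print(n,len(q),"z",np.percentile(q[:,2],[5,50,95,100]).round(4))
    t=q[q[:,2]>.068]; 
    r=cv2.minAreaRect(t[:,:2].astype(np.float32)*1000); print(" top",len(t),t.mean(0).round(4),np.round(r[0],1),np.round(r[1],1),round(r[2],1))
    v,u=np.nonzero(m&(P[...,2]>.068)); print(" px",u.mean(),v.mean(),u.min(),u.max(),v.min(),v.max())
    x,y=int(u.mean())-9,int(v.mean())-9
    b=I[n][y:y+18,x:x+18]; cv2.imwrite(f"pics/grip_{n}.png",cv2.resize(b,None,fx=20,fy=20,interpolation=cv2.INTER_NEAREST)); print(" crop org",x,y)
    # tab
    m=(abs(P[...,0]-.52)<.03)&(abs(P[...,1]-.268)<.03)&(P[...,2]>.172); v,u=np.nonzero(m)
    print(" tab px",u.min(),u.max(),v.min(),v.max())
    x,y=int(u.mean())-9,int(v.mean())-9;print(" crop org",x,y)
    cv2.imwrite(f"pics/tab_{n}.png",cv2.resize(I[n][y:y+18,x:x+18],None,fx=20,fy=20,interpolation=cv2.INTER_NEAREST))
a=[cv2.imread(f"pics/{k}_{n}.png") for k in("grip","tab") for n in("scene","top")]
cv2.imwrite("pics/gt.png",cv2.resize(np.vstack([np.hstack(a[:2]),np.hstack(a[2:])]),(600,600)))
E
python3 m4.py
```

```text
scene 155 z [0.0403 0.058  0.0789 0.0812]
 top 55 [ 0.4009 -0.2387  0.0753] [ 399.7 -238.8] [15.  24.4] 74.7
 px 228.92727272727274 240.87272727272727 225 233 237 245
 crop org 219 231
 tab px 438 445 252 262
 crop org 432 247
top 111 z [0.0436 0.0721 0.0815 0.0834]
 top 60 [ 0.3989 -0.2399  0.0776] [ 399.1 -240.7] [13.9 22.5] 69.4
 px 433.43333333333334 293.53333333333336 430 437 289 298
 crop org 424 284
 tab px 217 222 234 244
 crop org 210 230
```

View pics/gt.png

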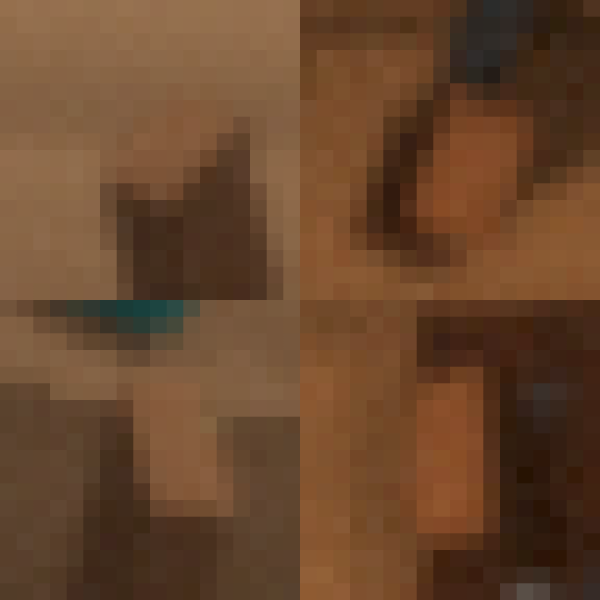

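The crops show the grip's top face at about (433.7,293.6) in the top view, with the tab's top face at (218.5,238.8). Next I'll cast these to points and check the inverse kinematics for the poses.

```bash
cat >> H.py <<'E'
from scipy.spatial.transform import Rotation as R
def down(yaw, flip=False):
    """tool y = -z, tool z (jaw) along object's y at yaw"""
    y=np.array([0,0,-1.]); z=np.array([-np.sin(yaw),np.cos(yaw),0])*(-1 if flip else 1)
    x=np.cross(y,z); return R.from_matrix(np.c_[x,y,z]).as_rotvec()
HP=arm.hold_point_z
def st():
    o=arm.observe(); print("t",round(o["time_s"],2),"tcp",o["tool_pos"].round(4),"F",o["contact_force"].round(2),"M",o["ft_torque"].round(2),"gap",round(o["finger_gap"],4)); return o
E
python3 - <<'E'
from H import *
print("grip",onz("top",433.7,293.6,.078),onz("scene",229.3,240.3,.078))
print("tab",onz("top",218.5,238.8,.182),onz("scene",442.5,256.4,.182))
o=st(); print(R.from_rotvec(o["tool_rot"]).as_matrix().round(2))
for nm,p,yaw in (("hook",(.521,.268,.15),.04),("hookup",(.521,.268,.28),.04),("rail",(.62,-.02,.33),-.112),("railpre",(.55,-.02,.33),-.112),("pail",(.3985,-.24,.041),-.38),("pailhang",(.53,-.03,.08),-.112),("pailup",(.45,-.03,.1),-.112)):
    for f in (0,1):
        q=arm.inverse_kinematics(np.array(p),down(yaw,f)); print(nm,f,None if q is None else np.round(q,2))
E
```

```text
grip [ 0.39871343 -0.24046741  0.078     ] [ 0.40142192 -0.23727685  0.078     ]
tab [0.51985621 0.26903512 0.182     ] [0.52474095 0.26995976 0.182     ]
t 0.1 tcp [0.2551 0.6782 0.2179] F [-0.34  0.74 -0.06] M [-0.   -0.01 -0.02] gap 0.0929
[[ 0.94 -0.    0.35]
 [-0.35 -0.    0.94]
 [ 0.   -1.   -0.  ]]
hook 0 [-0.5   0.52 -0.1   1.98  0.08  0.64  0.95]
hook 1 [-1.    0.6   0.65  2.01 -0.56  0.71 -1.52]
hookup 0 [-0.54  0.37 -0.05  1.85  0.02  0.92  1.01]
hookup 1 [-1.11  0.45  0.79  1.89 -0.39  0.96 -1.67]
rail 0 [-0.22  0.37  0.23  1.73 -0.1   1.05  1.5 ]
rail 1 [-0.66  0.5   0.93  1.75 -0.44  1.12 -1.27]
railpre 0 [-0.28  0.28  0.27  1.88 -0.09  1.    1.49]
railpre 1 [-0.8   0.42  1.06  1.9  -0.42  1.06 -1.24]
pail 0 [ 0.55  0.61 -0.19  2.32  0.46  0.24  1.14]
pail 1 [ 0.18  0.65  0.35  2.34 -0.85  0.28 -0.66]
pailhang 0 [ 0.02  0.58 -0.1   2.15  0.13  0.42  1.27]
pailhang 1 [-0.4   0.64  0.52  2.18 -0.69  0.49 -1.02]
pailup 0 [ 0.01  0.48 -0.09  2.32  0.13  0.35  1.27]
pailup 1 [-0.34  0.52  0.39  2.34 -0.55  0.37 -1.16]
```

```bash
python3 - <<'E'
from H import *
o=down(.04)
arm.line_to(np.array([.27,.66,.30]),feed=.3)
arm.move_ptp(np.array([.522,.269,.26]),o); st()
arm.line_to(np.array([.522,.269,.1487]),feed=.12,threshold=8); st()
for n in("scene","top"):
    p,d=read_camera(n); cv2.imwrite(f"pics/{n}1.png",p)
s=cv2.imread("pics/scene1.png")[220:330,380:500];t=cv2.imread("pics/top1.png")[200:290,170:290]
cv2.imwrite("pics/g1.png",np.hstack([cv2.resize(s,(400,366)),cv2.resize(t,(400,366))]))
E
```

```text
t 2.24 tcp [0.5216 0.2703 0.2598] F [0.45 0.7  1.28] M [ 0.01 -0.01  0.04] gap 0.0932
t 3.32 tcp [0.5224 0.2693 0.1493] F [-0.15  0.26  0.04] M [ 0.04 -0.01  0.01] gap 0.0933
```

View pics/g1.png

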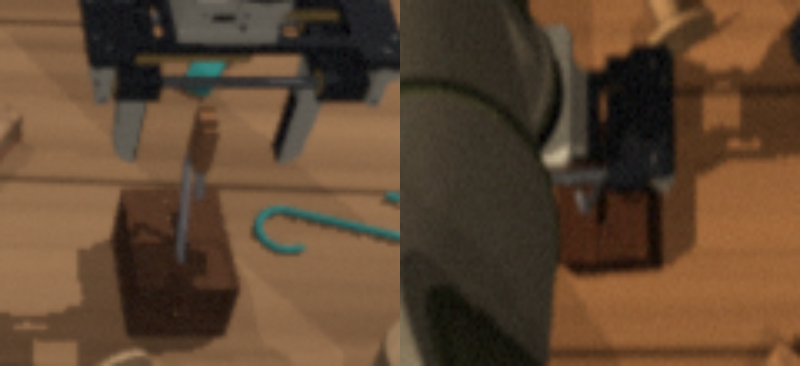

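The tab (scene about (441,260)) stands centred between the open fingers at (418,262) and (470,262). I'll grip it and lift.

```bash
python3 - <<'E'
from H import *
fingers.clamp(25); o=st(); 
p=o["tool_pos"]
r=arm.line_to(np.array([p[0],p[1],.215]),feed=.08,threshold=15); st(); print(r)
E
```

```text
t 4.64 tcp [0.522  0.2689 0.1487] F [-0.28 -0.32  0.57] M [-0.12 -0.04  0.02] gap 0.0117
t 5.62 tcp [0.5217 0.2688 0.2145] F [ 0.43 -0.08 -1.41] M [ 0.05 -0.01  0.03] gap 0.012
False
```

```bash
cat >> H.py <<'E'
YAW=-.112
ex=np.array([np.cos(YAW),np.sin(YAW),0]);ey=np.array([-np.sin(YAW),np.cos(YAW),0]);ez=np.array([0,0,1.])
G=np.array([.6215,-.0196,.270])   # groove, rail axis
def snap(k,rs,rt):
    out=[]
    for n,(x,y,w,h) in (("scene",rs),("top",rt)):
        p,d=read_camera(n); cv2.imwrite(f"pics/{n}{k}.png",p); np.save(f"pics/{n}{k}.npy",d)
        out.append(cv2.resize(p[y:y+h,x:x+w],(400,int(400*h/w)),interpolation=cv2.INTER_CUBIC))
    H=max(a.shape[0] for a in out)
    cv2.imwrite(f"pics/v{k}.png",np.hstack([cv2.copyMakeBorder(a,0,H-a.shape[0],0,0,0) for a in out]))
E
python3 - <<'E'
from H import *
o=arm.observe()["tool_pos"]
arm.line_to(np.array([o[0],o[1],.33]),feed=.2)
tgt=G-.085*ex; tgt[2]=.3105
arm.move_ptp(tgt,down(YAW)); arm.wait(.3); st(); print(tgt)
snap(2,(230,180,160,160),(280,130,140,140))
E
```

```text
t 7.72 tcp [ 0.5372 -0.0091  0.3105] F [ 0.36  0.12 -1.41] M [ 0.03 -0.07 -0.02] gap 0.0118
[ 0.53703256 -0.01009989  0.3105    ]
```

View pics/v2.png

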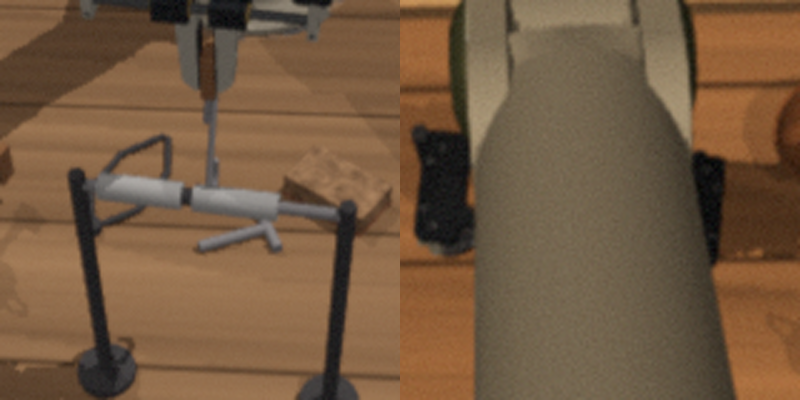

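```bash
python3 - <<'E'
from H import *
P=cloud("scene",np.load("pics/scene2.npy")); I=cv2.imread("pics/scene2.png")
t=np.array([.5372,-.0091,.3105])
d=P-t; a=d@ex;b=d@ey;c=d[...,2]
m=(abs(a)<.05)&(abs(b)<.012)&(c<.04)&(c>-.17)
v,u=np.nonzero(m)
for r in range(v.min(),v.max()+1):
    s=v==r
    if s.any(): uu=u[s]; print(r,uu.min(),uu.max(),"x",(a[r,uu]*1000).round(1).tolist(),"y",np.median(b[r,uu]*1000).round(1),"z",np.median(c[r,uu]*1000).round(1),I[r,uu[len(uu)//2]])
E
```

```text
197 310 314 x [-3.8, -11.8, -13.4, -12.4] y -1.0 z 31.5 [35 55 86]
198 310 314 x [-2.0, -8.0, -7.9, -7.9, -7.7] y -1.1 z 32.7 [34 52 78]
199 310 315 x [-2.9, -5.7, -4.3, -8.7, -6.3, -7.1] y 0.1 z 31.6 [38 53 76]
200 309 315 x [6.8, -2.7, -2.2, -2.0, -2.6, -1.4, -2.9] y -0.0 z 32.5 [35 50 74]
201 305 317 x [10.6, 9.0, 8.3, 10.0, 8.5, -2.9, -0.5, -0.3, -0.5, 0.3, -0.6, 7.2] y -2.8 z 35.3 [31 44 69]
202 305 317 x [8.6, 9.5, 8.5, 9.7, 8.0, 5.4, 4.9, 3.7, -0.0, 3.3, -0.0, 9.4, 8.6] y -0.7 z 35.1 [28 45 69]
203 305 317 x [10.5, 8.8, 10.9, 9.6, 9.2, 5.6, 4.7, 4.9, 5.6, 4.9, 6.0, 9.2, 9.7] y -0.8 z 33.0 [34 49 75]
204 305 316 x [11.2, 9.2, 10.9, 9.8, 6.6, 8.4, 7.9, 7.7, 7.1, 9.7, 8.0, 9.5] y -1.1 z 31.5 [33 51 78]
205 306 317 x [8.4, 9.6, 10.6, 7.5, 12.3, 10.3, 7.3, 10.2, 11.0, 6.6, 11.4, 9.8] y 0.9 z 30.3 [32 50 75]
206 305 317 x [9.5, 7.1, 10.3, 8.7, 9.9, 9.8, 10.5, 10.0, 10.4, 8.1, 7.6, 8.4, 8.7] y 0.2 z 27.1 [36 50 74]
207 305 317 x [10.1, 9.8, 10.4, 10.0, 8.0, 9.6, 10.6, 10.0, 7.8, 8.9, 10.1, 8.4] y -0.9 z 24.4 [30 48 72]
208 306 317 x [9.0, 9.7, 12.5, 7.6, 10.4, 8.5, 10.1, 12.3, 8.5, 1
[... 2717 characters left out ...]
, -16.5, -14.8] y 2.1 z -95.7 [77 78 81]
246 312 317 x [10.6, 12.4, 10.8, -16.1, -13.5, -17.9] y 2.6 z -97.3 [74 76 79]
247 312 317 x [10.1, 11.8, 12.6, -14.8, -14.8, -17.5] y 2.3 z -101.5 [71 72 74]
248 312 317 x [11.2, 12.1, 12.0, -13.9, -12.0, -16.2] y 2.5 z -102.5 [75 75 78]
249 312 317 x [13.8, 13.3, 15.0, -11.8, -12.1, -15.3] y 2.6 z -104.3 [77 78 81]
250 312 316 x [13.8, 14.1, 12.3, -11.7, -11.5] y 2.0 z -94.7 [90 90 94]
251 312 316 x [16.1, 17.6, 15.7, -11.5, -12.5] y 2.6 z -94.2 [90 91 94]
252 312 316 x [15.5, 16.6, 16.0, -9.3, -9.7] y 2.4 z -98.1 [90 91 95]
253 312 316 x [15.7, 17.4, 17.4, -8.0, -9.5] y 2.5 z -101.0 [89 90 93]
254 315 316 x [-4.7, -5.9] y 3.2 z -126.8 [ 97  98 104]
```

The picture shows the hook held plumb, at scene column ≈314. The groove is at ≈(304,257) and the sleeve runs from 265 to 345. In the camera the hook reads about +2.5 mm in y and -2 mm in x from the TCP, with its origin about 28 mm below. I'll enter the mouth from the front with a force stop.

```bash
python3 - <<'E'
from H import *
Gc=G+.002*ex-.0025*ey   # TCP xy for centred hook
def P(dx,z,dy=0): 
    p=Gc+dx*ex+dy*ey; p[2]=z; return p
arm.line_to(P(-.085,.3118),feed=.08); st()
r=arm.line_to(P(-.045,.3118),feed=.06,threshold=5); print(r); 
r=arm.line_to(P(-.004,.3118),feed=.03,threshold=4); print(r); st()
snap(3,(250,190,120,120),(280,130,140,140))
E
```

```text
t 8.07 tcp [ 0.5389 -0.0131  0.3119] F [ 0.92  0.04 -1.57] M [-0.01 -0.01 -0.05] gap 0.0117
False
False
t 10.41 tcp [ 0.6191 -0.0218  0.3119] F [-0.32  0.05 -0.74] M [ 0.03  0.   -0.01] gap 0.0119
```

View pics/v3.png

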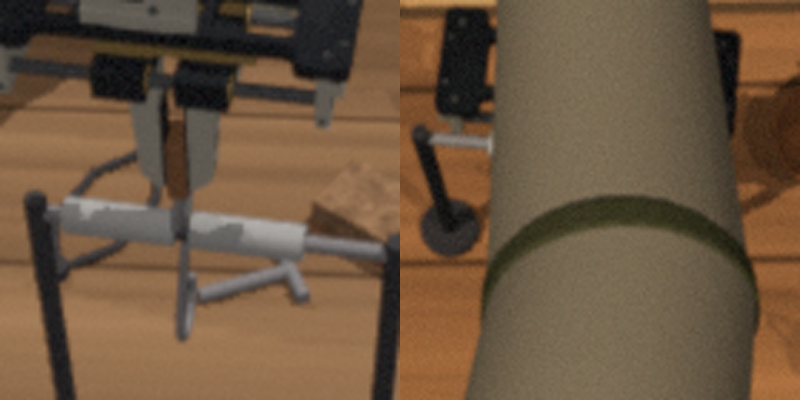

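The hook's curl is around the sleeve with no contact. The wire, at scene ≈(304.5,255), lies over the dark groove. I'll centre it and lower it gently.

```bash
python3 - <<'E'
from H import *
Gc=G+.002*ex-.0025*ey
def P(dx,z,dy=0): 
    p=Gc+dx*ex+dy*ey; p[2]=z; return p
r=arm.line_to(P(-.002,.305),feed=.03,threshold=4); print(r); 
r=arm.line_to(P(0,.300),feed=.03,threshold=4); print(r); arm.wait(.2); st()
r=arm.line_to(P(0,.284),feed=.008,threshold=2.5); print(r); st()
E
```

```text
False
False
t 11.43 tcp [ 0.6232 -0.0223  0.3001] F [ 0.61 -0.14 -1.25] M [ 0.07 -0.06  0.02] gap 0.0117
True
t 12.59 tcp [ 0.6232 -0.0223  0.2909] F [ 0.27 -0.02  3.88] M [ 0.02  0.02 -0.01] gap 0.0115
```

```bash
python3 - <<'E'
from H import *
o=arm.observe()["tool_pos"]; p0=o.copy()
p=p0.copy(); p[2]+=.0003; arm.line_to(p,feed=.01); arm.wait(.2); st()
r=arm.line_to(p+.006*ey,feed=.008,threshold=2.5); print(r); o=st(); print("dy",((o["tool_pos"]-p0)@ey*1000).round(2))
snap(4,(260,200,90,90),(280,130,140,140))
E
```

```text
t 13.07 tcp [ 0.6232 -0.0223  0.291 ] F [0.42 0.02 0.38] M [ 0.02 -0.04  0.  ] gap 0.0117
True
t 13.56 tcp [ 0.6233 -0.0195  0.2909] F [0.33 0.57 3.22] M [-0.03 -0.05  0.04] gap 0.0119
dy 2.83
```

View pics/v4.png

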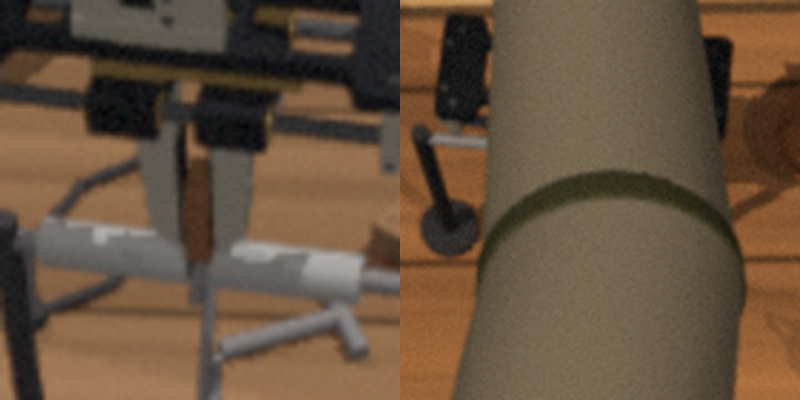

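```bash
python3 - <<'E'
from H import *
p0=np.array([.6232,-.0223,.2909])
z=.2916
for dy in (.002,.0005,-.001,-.0025,-.004):
    p=p0+dy*ey; p[2]=z
    arm.line_to(arm.observe()["tool_pos"]*[1,1,0]+[0,0,z],feed=.02)
    arm.line_to(p,feed=.02,threshold=4); arm.wait(.1)
    f0=arm.observe()["contact_force"]
    q=p.copy(); q[2]=.2855
    r=arm.line_to(q,feed=.006,threshold=2.5); o=arm.observe()
    print(round(o["time_s"],2),"dy",dy*1000,round((o["tool_pos"]-p0)@ey*1000,2),"z",o["tool_pos"][2].round(4),"F",o["contact_force"].round(2),"f0",f0.round(2),r)
    if o["tool_pos"][2]<.2885: break
E
```

```text
14.64 dy 2.0 2.04 z 0.2909 F [-0.56  1.47  4.72] f0 [-0.01  0.16 -1.02] True
15.62 dy 0.5 0.53 z 0.2909 F [0.04 0.03 3.8 ] f0 [ 0.08  0.82 -1.1 ] True
16.53 dy -1.0 -0.31 z 0.2909 F [ 1.22 -0.55  2.58] f0 [-0.64  3.29 -3.41] True
17.38 dy -2.5 -0.33 z 0.2909 F [-0.31 -0.09  4.68] f0 [0.78 1.04 1.17] True
18.23 dy -4.0 -0.38 z 0.2909 F [-0.1   0.27  3.47] f0 [0.81 1.39 2.09] True
```

The hook is blocked at dy≈-0.35 mm and at +2.8 mm, so it has about 3 mm of free play, which matches a 6 mm wire in the 9 mm groove. It bottoms at the same z of 0.2909 throughout, so it is in the groove. I'll centre it and let go.

```bash
python3 - <<'E'
from H import *
p0=np.array([.6232,-.0223,.2910])
arm.line_to(arm.observe()["tool_pos"]*[1,1,0]+[0,0,.2913],feed=.02)
arm.line_to(p0+.0012*ey,feed=.02,threshold=4); arm.wait(.1); st()
fingers.release(); st(); arm.wait(.2)
p=p0+.0012*ey; p[2]=.40; arm.line_to(p,feed=.12,threshold=6)
p=p-.13*ex; arm.line_to(p,feed=.3); st()
snap(5,(250,190,120,120),(270,150,120,80))
E
```

```text
t 18.82 tcp [ 0.6232 -0.0214  0.2909] F [-0.89 -1.43  1.82] M [-0.36  0.15 -0.  ] gap 0.0114
t 20.16 tcp [ 0.6233 -0.0211  0.291 ] F [-0.15  0.69  1.47] M [ 0.02 -0.01 -0.01] gap 0.0931
t 22.0 tcp [ 0.494  -0.0065  0.4002] F [ 1.08 -0.36 -0.44] M [ 0.04 -0.01  0.01] gap 0.0928
```

View pics/v5.png

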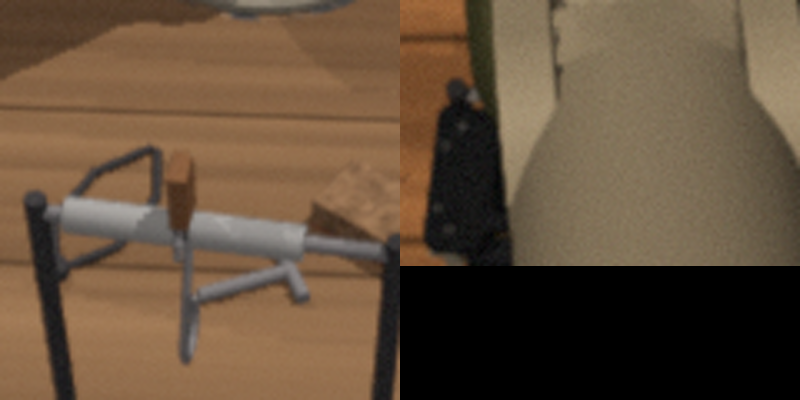

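The hook hangs plumb in the groove at scene ≈(305,262), free of the gripper. Now I'll grip the pail.

```bash
python3 - <<'E'
from H import *
g=np.array([.3995,-.2397,.17]); o=down(-.38)
arm.move_ptp(g,o); st()
r=arm.line_to(np.array([*g[:2],.0412]),feed=.1,threshold=8); print(r); st()
fingers.clamp(60); st()
r=arm.line_to(np.array([*g[:2],.062]),feed=.03); arm.wait(.2); st()
snap(6,(160,200,120,120),(380,210,120,120))
E
```

```text
t 23.38 tcp [ 0.4007 -0.2393  0.1704] F [-0.97 -0.15  0.66] M [-0.03 -0.01 -0.03] gap 0.0926
False
t 24.82 tcp [ 0.3997 -0.2398  0.0416] F [ 0.   -0.18  0.46] M [0.03 0.03 0.  ] gap 0.0933
t 26.03 tcp [ 0.3995 -0.2397  0.0412] F [ 0.46 -0.16  0.02] M [0.02 0.07 0.  ] gap 0.014
t 27.07 tcp [ 0.3994 -0.2397  0.0618] F [ 0.53 -0.03 -3.43] M [ 0.17  0.27 -0.02] gap 0.0136
```

View pics/v6.png

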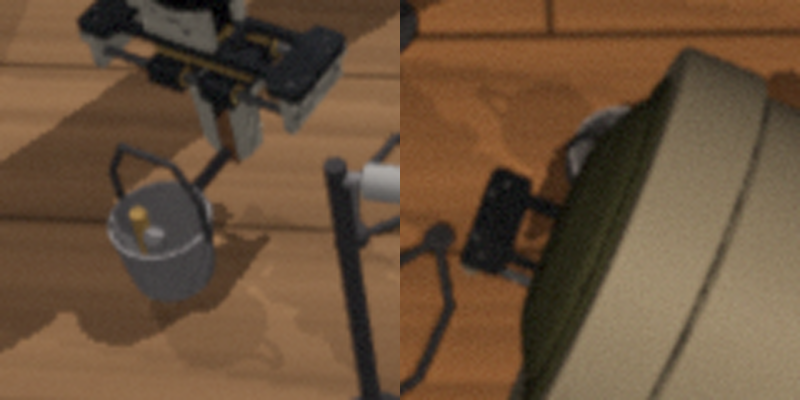

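```bash
python3 - <<'E'
from H import *
p=arm.observe()["tool_pos"]
arm.line_to(np.array([p[0],p[1],.1137]),feed=.08)
B=np.array([.6213,-.0209,0])  # bowl xy
t=B-.165*ex; t[2]=.1137
arm.line_to(t,feed=.12,frame=down(YAW)); arm.wait(.3); o=st(); print(t)
snap(7,(250,190,120,120),(270,150,140,120))
P=cloud("scene",np.load("pics/scene7.npy")); np.save("pics/p7.npy",P)
def show(nm,ref,ab,lo,hi,ymax):
    d=P-ref;a=d@ex;b=d@ey
    m=(abs(a)<ab)&(abs(b)<ymax)&(P[...,2]>lo)&(P[...,2]<hi)
    v,u=np.nonzero(m)
    for r in sorted(set(v)):
        uu=u[v==r]; print(nm,r,uu.min(),uu.max(),"a",np.round(a[r,uu]*1000,1)[:8].tolist(),"b",np.median(b[r,uu]*1000).round(1),"z",(P[r,uu,2]*1000).round(0)[:8].tolist())
show("hook",B,.03,.14,.262,.015)
tt=o["tool_pos"]; d=P-tt; a=d@ex;b=d@ey;c=d[...,2]
m=(abs(a-.093)<.02)&(abs(b)<.05)&(c>.072)&(c<.1)
print("bail top",m.sum(),np.median(a[m])*1000,"b range",np.percentile(b[m],[1,50,99])*1000,"z",np.percentile(P[...,2][m],[50,95]))
E
```

```text
t 30.46 tcp [ 0.4573 -0.0026  0.1137] F [ 0.41 -0.1  -3.01] M [ 0.09  0.31 -0.01] gap 0.0135
[ 0.4573338  -0.00245861  0.1137    ]
hook 263 305 305 a [-11.3] b -0.4 z [243.0]
hook 264 305 306 a [-8.4, -7.9] b 1.2 z [243.0, 244.0]
hook 265 305 307 a [-6.6, -7.5, -6.3] b 2.3 z [243.0, 242.0, 244.0]
hook 266 305 307 a [-5.3, -8.3, -6.7] b 2.0 z [241.0, 238.0, 240.0]
hook 267 305 307 a [-6.2, -6.6, -7.5] b 2.3 z [237.0, 237.0, 236.0]
hook 268 305 307 a [-4.3, -5.9, -6.4] b 2.4 z [236.0, 234.0, 234.0]
hook 269 305 307 a [-4.5, -2.7, -5.5] b 3.0 z [233.0, 235.0, 232.0]
hook 270 305 307 a [-4.4, -2.0, -5.1] b 3.1 z [230.0, 233.0, 230.0]
hook 271 306 307 a [-1.3, -4.7] b 3.7 z [231.0, 227.0]
hook 272 305 307 a [-0.9, -1.0, -2.1] b 3.1 z [228.0, 228.0, 227.0]
hook 273 305 307 a [-1.0, 0.7, -1.9] b 3.4 z [225.0, 227.0, 224.0]
hook 274 305 307 a [1.1, 0.7, -2.7] b 3.3 z [224.0, 224.0, 220.0]
hook 275 304 306 a [0.3, 1.6, 1.0] b 1.3 z [219.0, 221.0, 221.0]
hook 276 304 306 a [2.0, 3.4, 3.3] b 1.6 z [218.0, 221.0, 221.0]
hook 277 304 306 a [2.1, 4.0, 2.9] b 1.7 z [215.0, 218.0, 217.0]
hook 278 30
[... 1517 characters left out ...]
ook 293 304 308 a [21.0, 19.2, 0.1, -0.2, -2.5] b 3.1 z [188.0, 186.0, 160.0, 160.0, 157.0]
hook 294 303 308 a [20.4, 20.2, 21.2, 3.4, 2.8, 0.3] b 2.6 z [183.0, 183.0, 185.0, 161.0, 161.0, 158.0]
hook 295 303 307 a [19.8, 20.3, 21.3, 5.4, 5.0] b 2.0 z [179.0, 180.0, 182.0, 160.0, 160.0]
hook 296 304 307 a [22.5, 22.5, 21.1, 7.2] b 4.2 z [180.0, 180.0, 178.0, 160.0]
hook 297 304 307 a [22.1, 21.3, 17.4, 12.3] b 4.1 z [176.0, 175.0, 170.0, 163.0]
hook 298 304 306 a [21.9, 21.7, 18.4] b 3.5 z [172.0, 172.0, 168.0]
hook 299 305 305 a [17.8] b 2.4 z [163.0]
  return _methods._mean(a, axis=axis, dtype=dtype,
  ret = ret.dtype.type(ret / rcount)
Traceback (most recent call last):
IndexError: index -1 is out of bounds for axis 0 with size 0
```

View pics/v7.png

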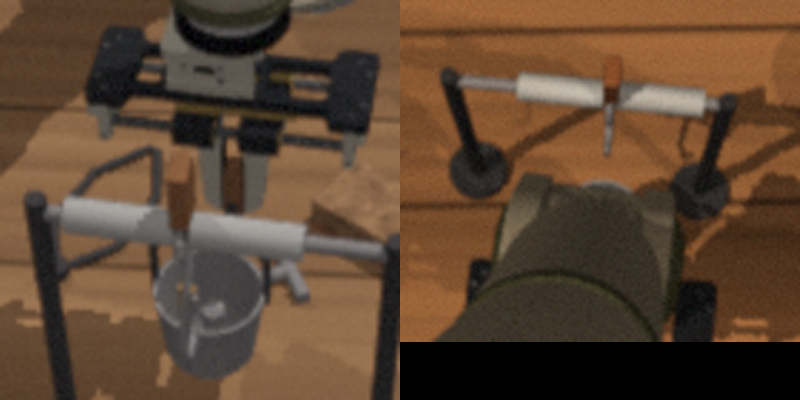

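The hook (scene columns 304–309, rows 263–299) hangs with its lower curl as expected: tip at z≈0.185 and bowl at z≈0.16. The pail is in front of it, with the bail hidden behind the sleeve, so I'll check the pail's tilt and centring from the rim.

```bash
python3 - <<'E'
from H import *
P=np.load("pics/p7.npy"); t=np.array([.4573,-.0026,.1137])
d=P-t;a=d@ex*1000;b=d@ey*1000;c=d[...,2]*1000
# rim band
m=(abs(np.hypot(a-98,b-1)-37)<6)&(c>10)&(c<30)
A=np.c_[a[m],b[m],np.ones(m.sum())]; s=np.linalg.lstsq(A,c[m],rcond=None)[0]
print(m.sum(),"rim plane slope x,y",s.round(3),"z at 98,0",(s@[98,0,1]).round(2),"expect 18.8")
r=cv2.minEnclosingCircle(np.c_[a[m],b[m]].astype(np.float32)); print("rim circle",r)
m=(c>35)&(c<75)&(abs(a-93)<15)&(abs(b)<50)&((abs(b)>25))
for sg in (-1,1):
    k=m&(np.sign(b)==sg); print("leg",sg,k.sum(),np.c_[a[k],b[k],c[k]].round(1)[:30:3].tolist())
# hook yaw
B=np.array([.6213,-.0209,0]);e=P-B;aa=e@ex*1000;bb=e@ey*1000
k=(abs(bb)<10)&(P[...,2]>.16)&(P[...,2]<.19)
for lo,hi in ((-20,-10),(14,24)):
    q=k&(aa>lo)&(aa<hi); print(lo,hi,q.sum(),"b",bb[q].mean().round(2))
E
```

```text
218 rim plane slope x,y [1.8000e-02 4.0000e-03 1.4533e+01] z at 98,0 16.26 expect 18.8
rim circle ((96.58003234863281, 1.1240458488464355), 40.17268753051758)
leg -1 12 [[93.6, -37.0, 53.5], [93.6, -34.9, 50.5], [95.8, -36.9, 46.0], [95.6, -34.9, 42.7]]
leg 1 18 [[93.9, 34.2, 53.7], [94.1, 40.8, 51.9], [94.1, 40.8, 48.4], [95.4, 41.1, 46.7], [94.6, 41.0, 42.3], [95.3, 41.1, 39.6]]
-20 -10 30 b 2.8
14 24 23 b 2.65
```

```bash
python3 - <<'E'
from H import *
B=np.array([.6213,-.0209,0])
def T(a,z): p=B+(a-.093)*ex; p[2]=z; return p
arm.line_to(T(-.06,.1155),feed=.1); arm.line_to(T(-.035,.1155),feed=.04); arm.wait(.2); st()
r=arm.line_to(T(-.001,.1155),feed=.025,threshold=3); print(r); arm.wait(.2); st()
snap(8,(250,190,120,120),(270,150,140,120))
E
```

```text
t 31.81 tcp [ 0.4938 -0.0066  0.1155] F [-0.08  0.   -3.24] M [0.07 0.3  0.01] gap 0.0136
False
t 33.52 tcp [ 0.5278 -0.0104  0.1155] F [ 0.85 -0.48 -3.08] M [ 0.07  0.33 -0.01] gap 0.0131
```

View pics/v8.png

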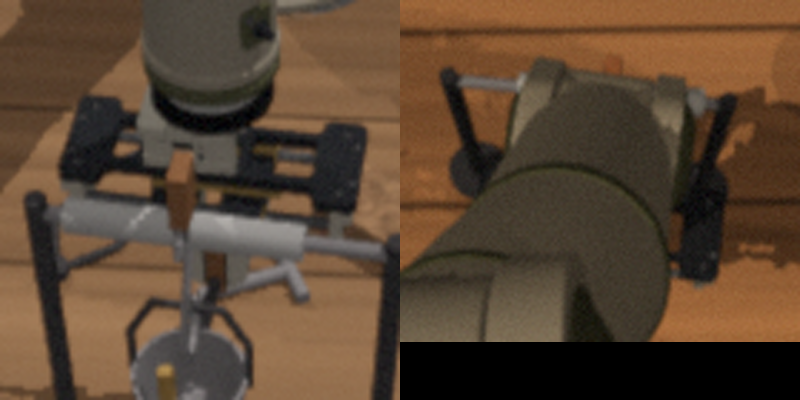

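The bail's top wire (scene row ≈281, legs at columns 289 and 325) is now across the hook, over the tip, and the hook is undisturbed. One depth check on the bail's position before lowering.

```bash
python3 - <<'E'
from H import *
P=cloud("scene",np.load("pics/scene8.npy")); I=cv2.imread("pics/scene8.png")
B=np.array([.6213,-.0209,0]);e=P-B;a=e@ex*1000;b=e@ey*1000;z=P[...,2]*1000
m=(abs(a)<25)&(abs(b)<30)&(abs(b-2.7)>6)&(z>180)&(z<225)
v,u=np.nonzero(m)
for c in range(u.min(),u.max()+1,2):
    r=v[u==c]; 
    if len(r): print(c,r.min(),r.max(),"a",a[r,c].round(1).tolist(),"b",np.median(b[r,c]).round(1),"z",z[r,c].round(0).tolist())
E
```

```text
291 284 285 a [0.9, 1.0] b -29.6 z [185.0, 182.0]
293 281 285 a [-3.3, -1.3, 1.1, 1.5, 0.5] b -25.5 z [191.0, 190.0, 190.0, 187.0, 182.0]
295 279 282 a [-3.5, -1.2, 0.3, -0.3] b -20.9 z [198.0, 198.0, 196.0, 192.0]
297 280 281 a [-1.7, 1.6] b -16.4 z [198.0, 199.0]
299 280 282 a [-1.3, -1.5, 1.1] b -12.5 z [199.0, 196.0, 196.0]
301 280 282 a [-1.1, -0.8, 1.3] b -8.3 z [200.0, 197.0, 197.0]
303 280 282 a [-1.3, -0.7, 0.2] b -4.1 z [201.0, 198.0, 196.0]
311 281 283 a [-2.0, -2.0, 0.7] b 12.3 z [200.0, 197.0, 197.0]
313 282 284 a [-1.5, 1.0, 0.8] b 16.8 z [198.0, 198.0, 195.0]
315 282 284 a [-2.6, 2.0, 2.1] b 21.2 z [198.0, 200.0, 197.0]
317 282 286 a [-0.9, 0.1, 2.2, 3.0, 2.6] b 25.3 z [201.0, 199.0, 198.0, 196.0, 192.0]
319 285 289 a [-1.3, 0.4, 0.3, 1.6, 2.2] b 29.0 z [191.0, 190.0, 187.0, 185.0, 182.0]
```

```bash
python3 - <<'E'
from H import *
B=np.array([.6213,-.0209,0])
def T(a,z): p=B+(a-.093)*ex; p[2]=z; return p
r=arm.line_to(T(0,.090),feed=.03,threshold=3); print(r); arm.wait(.2); st()
if not r:
    r=arm.line_to(T(0,.074),feed=.008,threshold=2); print(r); st()
snap(9,(250,190,120,120),(270,150,140,120))
E
```

```text
False
t 34.82 tcp [ 0.529  -0.0105  0.0902] F [ 0.53  0.12 -3.66] M [ 0.08  0.31 -0.01] gap 0.0137
True
t 35.91 tcp [ 0.5289 -0.0105  0.0818] F [-0.74  0.29  1.88] M [-0.   -0.24  0.05] gap 0.0136
```

View pics/v9.png

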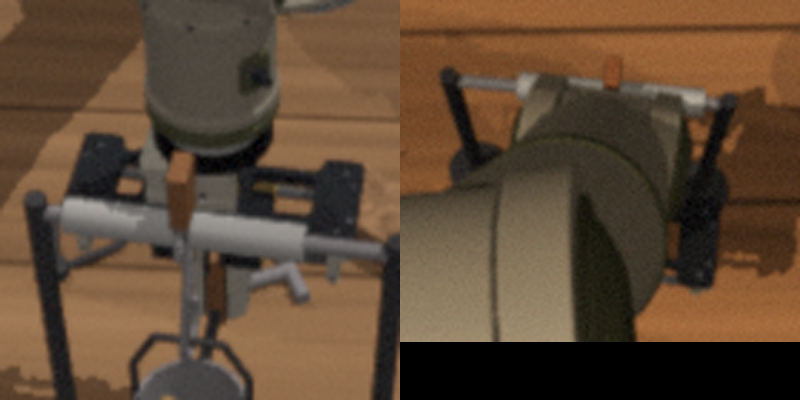

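```bash
python3 - <<'E'
from H import *
arm.wait(.3); o=st()
p=o["tool_pos"].copy()
for i in range(4):
    f=arm.observe()["contact_force"][2]
    if f<0.8: break
    p[2]+=.0002; arm.line_to(p,feed=.005); arm.wait(.2); st()
fingers.release(); arm.wait(.3); st()
E
```

```text
t 36.31 tcp [ 0.5283 -0.0105  0.0816] F [ 1.1  -0.79  6.  ] M [-0.03 -0.45 -0.02] gap 0.0135
t 36.76 tcp [ 0.5284 -0.0105  0.0818] F [ 0.23 -0.03  3.14] M [ 0.03 -0.43  0.03] gap 0.0138
t 37.21 tcp [ 0.5282 -0.0105  0.0819] F [0.08 0.26 3.38] M [-0.07 -0.27  0.01] gap 0.0138
t 37.66 tcp [ 0.5282 -0.0104  0.0821] F [ 0.82 -0.36  1.21] M [ 0.04 -0.12  0.01] gap 0.0138
t 38.11 tcp [ 0.5282 -0.0104  0.0823] F [-0.23 -0.03 -0.92] M [ 0.04  0.   -0.  ] gap 0.0138
t 39.72 tcp [ 0.5283 -0.0105  0.0824] F [-0.78 -1.11  0.03] M [ 0.05 -0.03  0.04] gap 0.0928
```

```bash
python3 - <<'E'
from H import *
p=arm.observe()["tool_pos"]
q=p-.05*ex; r=arm.line_to(q,feed=.06,threshold=6); print(r)
q=p-.10*ex; q[2]=.25; arm.line_to(q,feed=.2); 
arm.movej(np.array([-.6,.1,0,2.0,0,1.0,1.0])) if False else None
q=np.array([.42,.22,.36]); arm.move_ptp(q,down(.3)); arm.wait(.5); st()
snap(10,(250,190,120,120),(280,140,110,110))
P=cloud("scene",np.load("pics/scene10.npy"))
d=P-G; a=d@ex*1000;b=d@ey*1000;z=P[...,2]*1000
# rim
m=(abs(np.hypot(a-5,b)-37)<7)&(z>85)&(z<115)
s=np.linalg.lstsq(np.c_[a[m],b[m],np.ones(m.sum())],z[m],rcond=None)[0]; print("rim slope",s.round(3),m.sum())
m=(abs(a)<25)&(abs(b)<22)&(abs(b-2)>7)&(z>140)&(z<185); print("bail a,b,z",np.median(a[m]),np.percentile(b[m],[2,98]),np.median(z[m]),m.sum())
m=(abs(a)<25)&(abs(b-2)<14)&(z>310)&(z<345); print("tab top",m.sum(),np.median(a[m]),np.median(b[m]),np.percentile(z[m],[50,98]))
E
```

```text
False
t 43.19 tcp [0.4201 0.2198 0.3599] F [ 0.29 -0.49  0.5 ] M [ 0.06 -0.01  0.06] gap 0.0926
rim slope [9.0000e-03 1.0000e-03 9.5768e+01] 382
bail a,b,z 1.9533743718326189 [-21.16194247  21.53223919] 165.0920712115651 38
tab top 94 6.010590054225739 1.385050355684392 [321.75143191 324.4899759 ]
```

View pics/v10.png

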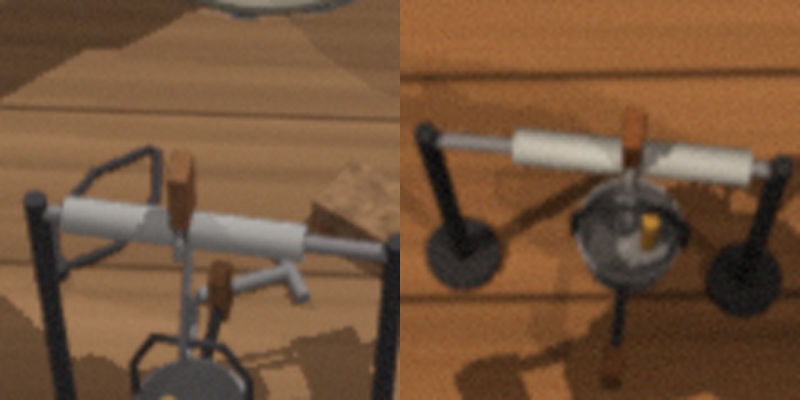

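The pail hangs level in the curl (top view ≈(453,203)) and the groove is hidden under the hook. I'll check it is still, then hand in.

```bash
python3 - <<'E'
from H import *
a={n:read_camera(n)[0] for n in("scene","top")}
arm.wait(1.5)
for n in a:
    b=read_camera(n)[0]; d=cv2.absdiff(a[n],b).max(2); 
    x=slice(250,400); print(n,"moving px in rail region",(d[150:400,x]>40).sum())
    i0=cv2.imread(f"pics/{n}0.png"); cv2.imwrite(f"pics/{n}11.png",b)
st(); 
cv2.imwrite("pics/fin.png",np.hstack([cv2.resize(cv2.imread("pics/top0.png"),(400,300)),cv2.resize(cv2.imread("pics/top11.png"),(400,300))]))
arm.hand_in()
E
```

```text
scene moving px in rail region 0
top moving px in rail region 0
t 44.99 tcp [0.42 0.22 0.36] F [ 0.2  -0.21 -0.12] M [ 0.03 -0.02  0.05] gap 0.0934
the job is handed in; nothing more can be done
```

View pics/fin.png

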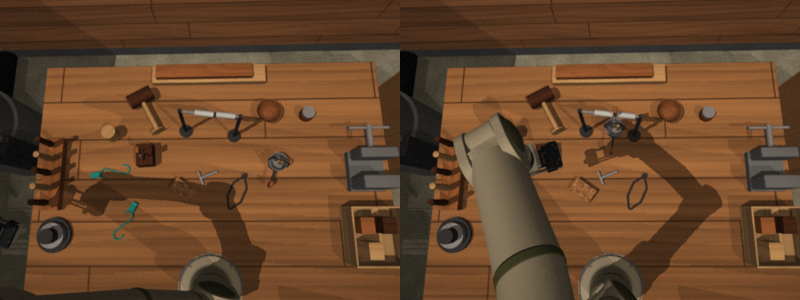

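The hook is hanging in the sleeve's groove and the pail is hanging from its lower curl. I handed the job in at 45 s of the 72 s allowed; no verdict is reported.

- **Hook:** I felt for the groove with light touches. The hook met both groove walls over about 3.2 mm of free play and touched bottom at the same height each time. The highest force I read while doing this was about 6 N.
- **Pail:** I lowered the bail into the curl with a force stop. Once about the pail's weight (about 3.4 N) rested on the hook, I let go and backed away without touching it.
- **Last checks:**
    - Nothing near the rail moved between pictures 1.5 s apart.
    - The pail's rim is level (slope under 0.01).
    - The bail is seated, reading about 2 mm high, in line with the camera's height error.
    - The visible bystanders are where they started.
    - The robot touches nothing, and the forces read close to zero.
- **Disagreements and gaps:**
    - The cameras read 1.5 to 3 mm off the arm's own positions in y and z.
    - The two views differed by up to 5 mm in x on the tab.
    - From tab height alone, the hook's origin is about 9 to 10.5 mm below the rail axis. Contact gave about 8.5 mm.
    - In the last top view the arm hid the blank and the turquoise hooks, so I could not confirm those.

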